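Start the vapour extractor at its locking lever

TASK

Switch on the sample room's vapour extractor: take the orange knob of its locking lever, pull the lever out along its own length to free it from its lock, flip it over from the red side to the green side and let it drop back fully into the lock there. Leave the identical lever with the black knob as it is.

Things in the scene. Friction and masses are not known exactly. Their poses are not given: they have to be found in the camera images.
- extractor_box: Switch with orange knob: fixed grey housing 130(x) x 170(y) x 100(z) mm, origin centre of underside, z up. On top: red disc at y=+68 mm, green disc at y=-68, each 24 across, 6 high; lever pivot at (0,0,104), hinge along box x. Steel gate between the two lever positions, up to 40 mm above the top, |x|<18, |y|<15: catches a brass pin on the lever until it is pulled out. Box yaw within 0.75 rad.
- extractor_flip (a joint): Flip of the orange lever about box +x, rad: 0 = leans 28 deg from upright to red (+y), 0.49 upright, 0.98 = leans 28 deg to green (-y), end stop. Light friction holds it; locked, it has 0.1 rad of play. Steel bat 11 mm thick; orange knob at its end: disc 30 mm across, 24 wide, flat faces to box +x and -x, centre 85 mm from the pivot (plus pull).
- extractor_pull (a joint): How far the orange lever is pulled out along its own length, m: 0 = fully in, stop at 0.018. A spring draws it in: 3.5 N at 0, 8 N at 0.018. Its pin clears the gate if pulled out 0.012 or more all through the flip; let go at the green end, it springs back to 0.
- cooler_flip (a joint): Flip of the lever with the black knob (not to be switched), rad: 0 = leans fully to its own red disc. Its grey switch is otherwise identical to the orange one and stands 0.24 to 0.5 m to the left or right of it.

How it is judged (in metres and radians):
On the way:
1. the orange lever is pulled out of its lock by more than 9 mm while still on the red side (value of joint extractor_pull above 0.009 m and value of joint extractor_flip below 0.3 rad), for 0.05 s.
At the end, for the whole second after the job is handed in: the orange lever leans to the green side (flip angle over 0.8 rad of 0.98), has sprung back into the lock (pulled out less than 3 mm), is at rest and released; the black lever is still locked on its red side (flip angle under 0.25 rad) (value of joint extractor_flip above 0.8 rad and value of joint extractor_pull below 0.003 m and velocity of joint extractor_flip between -0.1 and 0.1 rad/s and value of joint cooler_flip below 0.25 rad); the robot touches nothing.
It fails at once if the black lever leaves its red side (value of joint cooler_flip above 0.25 rad).
It also fails if it takes over 32 s, if anything falls off the work surface, if the arm or the gripper's body presses on something with over 40 N, if the wrist force passes 120 N, or if a joint passes its speed limit or range.

ROBOT

A 6-joint arm with a two-finger parallel gripper is mounted at the origin on the work surface. World frame = base frame: x ahead of the robot, y to its left, z up, the work surface at z = 0. Lengths are in m, angles in degrees, forces in N, time in s.
With the tool pointing down it reaches from about 0.2 to 0.875 m from the base axis. Payload 3.4 kg.
Tool frame: the origin (TCP) lies at the very end of the fingers, on their centre line; the grasp point (between the pads) lies 19 mm behind it; x points along the fingers, y is the direction in which the jaws open and shut, and the axes are right-handed (so a half turn about x gives the same grasp; the last joint's range is limited). The gripper opens to 94 mm and grips with 3 to 60 N. Pads are 16 mm wide; open, the fingers measure 119 mm over their backs; the gripper's body (75 mm by 177 mm) begins 78 mm behind the grasp point.
Start: joints at [64.63, 15.808, 86.224, -0, 77.962, -6.933], TCP at [0.182, 0.546, 0.205] pointing down, gripper open.
Joint ranges: [-165.64, 165.64], [-43.16, 119.46], [12.63, 154.43], [-67.54, 247.53], [6.08, 155.33], [-154.97, 154.97]. Speed limits (degrees/s): [147.25, 147.25, 180, 180, 180, 180].

INTERFACE

Orientations are given as [roll, pitch, yaw] about the fixed x, y, z axes, in that order (R = Rz(yaw) Ry(pitch) Rx(roll)).
In Python, from workcell import get_obs, camera, job_done gives the robot as it stands. The module is installed in compiled form; this text tells all that it offers.
- The arm moves only by the tool carry_out, never from a script. Its argument "commands" is a list of rows, each a list of 7 numbers: the gripper command: -1 is shut, 1 is fully open, values between are in proportion, then the shift along the tool's x, y, z in cm, then the turn, a rotation vector about the tool's x, y, z in rad. A call has 1 to 5 rows; each row shifts and turns the commanded pose from where the row before left it, along the tool's axes as they then stand; what a row does not reach is not made up. A row lasts 1/10 s, in which the tool goes at most 50 mm and 8.59 degrees, less where a joint would pass 70% of its speed; a pose out of reach is approached as far as the arm can. A call with a gripper value outside its range is refused whole. The fingers move at their own pace and stop on an object; "grip_force" is the grip in N (left out, the last holds). Time passes only in rows, so rows that do not move let the fingers close. It gives the time, the measured TCP pose, the force and the opening at its end, in the units of the state.
- get_obs(): the state, without advancing time (a new reading comes with each control period).
- camera(name): name is "scene" or "top" or "wrist"; returns a dict with "image" (420x560x3 uint8, red, green, blue), "fx", "fy", "cx", "cy" (pixels), "k1" (the pictures are not rectified: a ray, as slopes to the right and down, at radius r is drawn at 1 + k1 r^2 times it, then the intrinsics apply), "R" (3x3) and "t" (3): a world point X has camera coordinates R X + t. Camera axes: x right, y down, z forward; pixel columns grow to the right and rows downward; lengths in m; the calibration is good to about 2 mm. A picture is of the moment at which its call begins. There is no depth.
- job_done(): hands the job in, once; it reports no verdict.
The state is a dict: "time": time; "joints": joint angles; "dq": joint speeds; "joint_torque": joint torques, N m; "eef_pos": TCP position; "orientation": TCP orientation; "contact_force": force on the tool from outside, world axes, zero at the start; "ft_torque": the same for the moment, N m; "width": finger opening in m.
Only numpy, scipy, OpenCV 4.12 (cv2) and the standard library are available. Lean on these libraries where they do the work, as an engineer would, in place of code of your own. Each camera call takes 0.05 s, during which the arm holds its last target.

## Working session

There is one attempt and no reset: what is moved stays moved. The work goes in short steps, Python scripts to look and compute and a tool call to move; the robot and the scene stay as the last step left them, time stands still between calls to the robot, and variables do not carry over. Pictures are saved under pics/ and viewed, and the job is handed in when it is done.

Besides the shell and the picture viewer there is one more tool, called after "Call:" as name(argument=value, ...) on one line, values as JSON. carry_out: Moves the arm, as the interface text tells. Its arguments: {"type":"object","properties":{"commands":{"type":"array"},"grip_force":{"type":"number"}},"required":["commands"]}

```bash
mkdir -p pics; python3 - <<'E'
from workcell import *
import cv2
o=get_obs();print(o)
for n in("scene","top"):
    c=camera(n);cv2.imwrite(f"pics/{n}0.png",c["image"][:,:,::-1]);print(n,c["fx"],c["fy"],c["cx"],c["cy"],c["k1"],c["R"],c["t"])
E
```

```text
{'time': 0.0, 'joints': array([ 6.46301496e+01,  1.58454651e+01,  8.62918554e+01, -1.11609814e-03,
        7.79637346e+01, -6.93182063e+00]), 'dq': array([ 0.01394892,  0.02828546, -0.01624323,  0.14491402, -0.07603442,
       -0.0278599 ]), 'joint_torque': array([ 3.24571629e-03, -4.04585588e+01, -2.37229389e+01,  7.02779694e-02,
        3.42633552e-02, -1.70282156e-04]), 'eef_pos': array([0.18162219, 0.54497366, 0.20464963]), 'orientation': array([ -96.31318938,   89.89893898, -114.75098541]), 'contact_force': array([0.38836441, 0.01672534, 0.98646688]), 'ft_torque': array([-0.00536452,  0.02118118,  0.04816318]), 'width': 0.09411983275852284}
scene 543.0746722148851 543.0746722148851 277.9322559378014 200.17037044923603 -0.036664293290600634 [[-0.72388204  0.68992297 -0.0010479 ]
 [ 0.55589254  0.58235349 -0.59316768]
 [-0.40862976 -0.42996594 -0.80507826]] [ 0.40133457 -0.26563694  1.34289299]
top 508.5442234415185 508.5442234415185 276.18660108509124 211.33769472321504 -0.1552781018576447 [[-0.0173252  -0.9998335  -0.0057284 ]
 [-0.99403359  0.01784121 -0.10760531]
 [ 0.1076896   0.00382994 -0.99417719]] [0.01789237 0.54772684 0.94038171]
```

View pics/scene0.png

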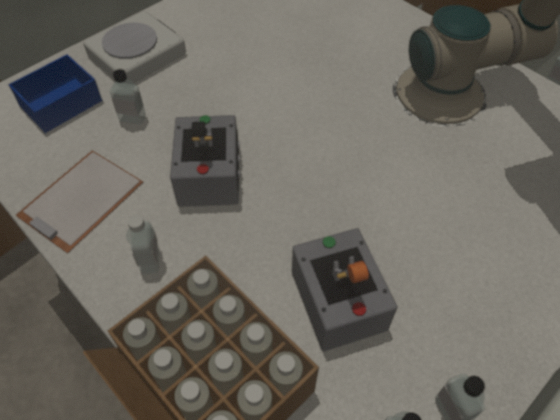

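View pics/top0.png

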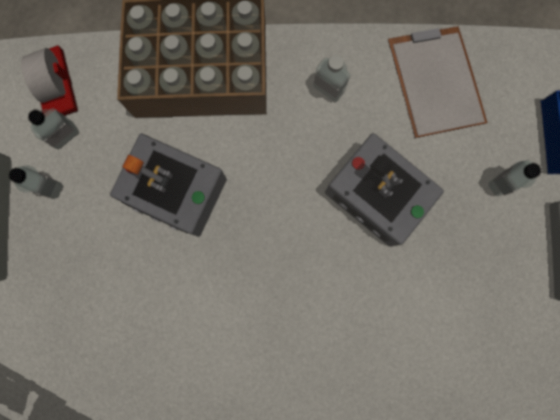

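```bash
python3 - <<'E'
import cv2
t=cv2.imread("pics/top0.png");s=cv2.imread("pics/scene0.png")
a=cv2.resize(t[120:250,95:245],None,fx=4,fy=4,interpolation=2)
b=cv2.resize(s[220:350,280:410],None,fx=4.5,fy=4.5,interpolation=2)
cv2.imwrite("pics/a.png",a);cv2.imwrite("pics/b.png",b)
E
```

```text
(no output)
```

View pics/a.png

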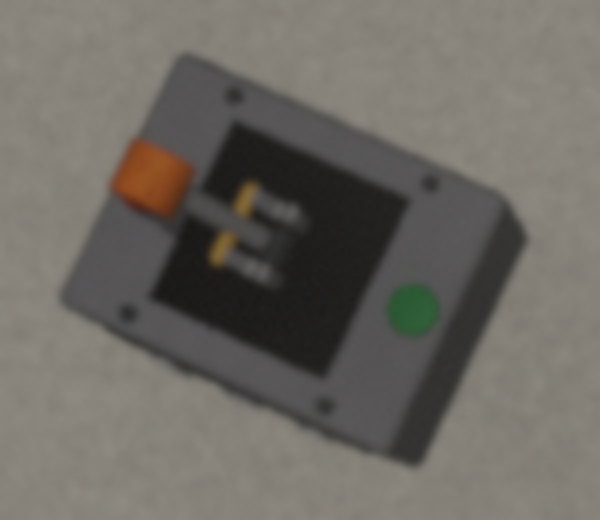

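View pics/b.png

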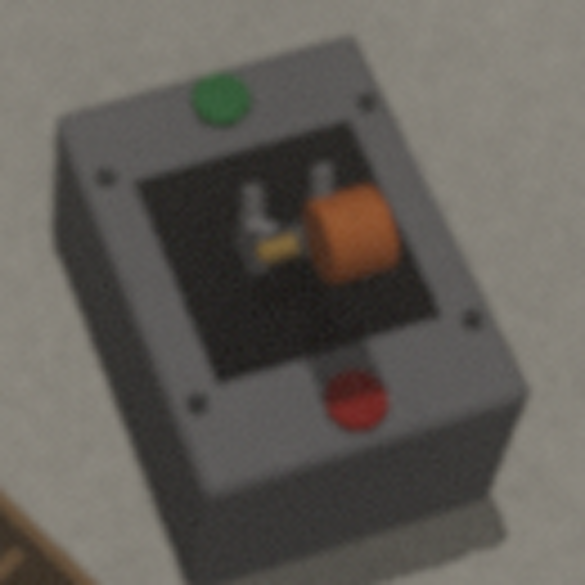

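```bash
cat > h.py <<'E'
import numpy as np
from scipy.optimize import least_squares
from scipy.spatial.transform import Rotation as Ro
C={'scene':(543.0746722,277.93225594,200.17037045,-0.03666429,np.array([[-0.72388204,0.68992297,-0.0010479],[0.55589254,0.58235349,-0.59316768],[-0.40862976,-0.42996594,-0.80507826]]),np.array([0.40133457,-0.26563694,1.34289299])),
'top':(508.54422344,276.18660109,211.33769472,-0.1552781,np.array([[-0.0173252,-0.9998335,-0.0057284],[-0.99403359,0.01784121,-0.10760531],[0.1076896,0.00382994,-0.99417719]]),np.array([0.01789237,0.54772684,0.94038171]))}
def proj(n,X):
    f,cx,cy,k,R,t=C[n];p=np.atleast_2d(X)@R.T+t;s=p[:,:2]/p[:,2:];s=s*(1+k*(s**2).sum(1,keepdims=True));return s*f+[cx,cy]
def world(P,p):
    c,s=np.cos(p[2]),np.sin(p[2]);return np.atleast_2d(P)@np.array([[c,-s,0],[s,c,0],[0,0,1]]).T+[p[0],p[1],0]
E
python3 - <<'E'
from h import *
off=lambda L,s,o:np.array(L)/s+o
cor=[[65,85,100],[65,-85,100],[-65,-85,100],[-65,85,100],[0,-68,106]]
a=28*np.pi/180;k=[0,85*np.sin(a),104+85*np.cos(a)]
T=off([(185,55),(500,195),(390,455),(62,298),(414,310)],4,[95,120])
S=off([(527,390),(350,38),(60,118),(210,495),(222,100)],4.5,[280,220])
# scene corners: figure assignment by best cyc
P=np.array(cor)/1000
for nm,Sx in (('a',S[[0,1,2,3,4]]),('b',S[[3,2,1,0,4]])):
  f=lambda p:np.r_[(proj('top',world(P,p))-T).ravel(),(proj('scene',world(P,p))-Sx).ravel()]
  r=least_squares(f,[.5,.2,-.4]);print(nm,r.x,r.cost);print(r.fun.reshape(-1,2).round(1).tolist())
  ft=least_squares(lambda p:(proj('top',world(P,p))-T).ravel(),[.5,.2,-.4]).x;print('top only',ft)
  K=world(np.array(k)/1000,r.x);print(K,proj('top',K),proj('scene',K))
print('knob seen',np.array([152,180])/4+[95,120],np.array([352,235])/4.5+[280,220])
E
```

```text
a [ 0.59407644  0.2063142  -0.37081065] 10375.350283136004
[[-5.2, 1.2], [2.1, -2.8], [3.4, 0.2], [-1.2, 6.6], [1.1, -1.5], [-65.7, 23.5], [-68.0, 18.0], [61.9, -23.0], [75.3, -28.2], [-2.0, -1.9]]
top only [ 0.59643985  0.20606924 -0.44272167]
[[0.60853689 0.24350709 0.17905055]] [[132.7052817  167.71322289]] [[360.45087415 269.60628527]]
b [ 0.59727245  0.2072143  -0.44325467] 25.052916308824642
[[-2.0, -2.6], [2.6, -0.4], [-0.9, 0.6], [-2.5, 0.8], [-0.5, -0.7], [-0.9, 0.5], [-2.2, -1.5], [0.8, -2.8], [2.1, 0.3], [-0.3, -1.3]]
top only [ 0.59643985  0.20606924 -0.44272167]
[[0.61438702 0.24326298 0.17905055]] [[132.92373261 164.2355675 ]] [[357.84351821 271.79586744]]
knob seen [133. 165.] [358.22222222 272.22222222]
```

```bash
cat >> h.py <<'E'
BOX=np.array([0.5968,0.2067,-0.4430])
def Rof(o): return Ro.from_euler('xyz',o,degrees=True).as_matrix()
def target(theta_deg,r,sgn=1,box=None,tool_deg=None):
    "theta from upright to red; r = TCP distance from pivot"
    box=BOX if box is None else box
    a=np.radians(theta_deg);u=np.array([0,np.sin(a),np.cos(a)])
    b=np.radians(theta_deg if tool_deg is None else tool_deg);w=np.array([0,np.sin(b),np.cos(b)])
    p=world(np.array([0,0,.104])+r*u,box)[0]
    B=Ro.from_euler('z',box[2]).as_matrix()
    x=-B@w;y=sgn*B[:,0];return p,np.c_[x,y,np.cross(x,y)]
def rows(p0,R0,wps,g):
    "wps list of (p,R); one row each"
    out=[];p=p0.copy();R=R0.copy()
    for q,Q in wps:
        d=np.round(R.T@(q-p)*100,2);v=np.round(Ro.from_matrix(R.T@Q).as_rotvec(),3)
        out.append([g]+d.tolist()+v.tolist());p=p+R@d/100;R=R@Ro.from_rotvec(v).as_matrix()
    return out
def lin(p0,R0,q,Q,n):
    v=Ro.from_matrix(R0.T@Q).as_rotvec();return [(p0+(q-p0)*i/n,R0@Ro.from_rotvec(v*i/n).as_matrix()) for i in range(1,n+1)]
E
python3 - <<'E'
from h import *
from workcell import get_obs
o=get_obs();p0=o['eef_pos'];R0=Rof(o['orientation'])
print(R0.round(2))
for s in(1,-1):
    q,Q=target(28,.166,s);print(s,q,Ro.from_matrix(R0.T@Q).as_rotvec(),np.linalg.norm(q-p0))
    N=15
    for r in rows(p0,R0,lin(p0,R0,q,Q,N),1): print(r)
E
```

```text
[[-0.    0.32  0.95]
 [-0.    0.95 -0.32]
 [-1.   -0.   -0.  ]]
1 [0.63020581 0.27710946 0.2505693 ] [ 1.65488266 -0.36422534 -0.41125384] 0.5244948457128683
[1, -0.31, -0.75, 3.4, 0.11, -0.024, -0.027]
[1, -0.2, -0.38, 3.47, 0.111, -0.025, -0.028]
[1, -0.12, 0.01, 3.5, 0.11, -0.024, -0.027]
[1, -0.03, 0.38, 3.47, 0.11, -0.024, -0.028]
[1, 0.03, 0.77, 3.41, 0.111, -0.024, -0.027]
[1, 0.08, 1.14, 3.31, 0.11, -0.025, -0.027]
[1, 0.13, 1.5, 3.15, 0.11, -0.024, -0.028]
[1, 0.16, 1.84, 2.97, 0.111, -0.024, -0.027]
[1, 0.17, 2.16, 2.75, 0.11, -0.025, -0.028]
[1, 0.17, 2.46, 2.48, 0.11, -0.024, -0.027]
[1, 0.16, 2.71, 2.2, 0.111, -0.024, -0.028]
[1, 0.13, 2.95, 1.87, 0.11, -0.024, -0.027]
[1, 0.09, 3.14, 1.54, 0.11, -0.025, -0.027]
[1, 0.03, 3.29, 1.19, 0.111, -0.024, -0.028]
[1, -0.04, 3.4, 0.81, 0.11, -0.024, -0.027]
-1 [0.63020581 0.27710946 0.2505693 ] [-1.41868485  0.39809685 -0.35257289] 0.5244948457128683
[1, -0.31, -0.75, 3.4, -0.095, 0.027, -0.024]
[1, -0.37, -1.08, 3.31, -0.094, 0.026, -0.023]
[1, -0.43, -1.39, 3.18, -0.095, 0.027, -0.024]
[1, -0.48, -1.69, 3.02, -0.094, 0.026, -0.023]
[1, -0.51, -1.98, 2.83, -0.095, 0.027, -0.024]
[1, -0.53, -2.26, 2.62, -0.094, 0.026, -0.023]
[1, -0.54, -2.5, 2.38, -0.095, 0.027, -0.024]
[1, -0.54, -2.73, 2.12, -0.095, 0.026, -0.023]
[1, -0.53, -2.93, 1.83, -0.094, 0.027, -0.024]
[1, -0.5, -3.1, 1.54, -0.095, 0.026, -0.023]
[1, -0.47, -3.24, 1.22, -0.094, 0.027, -0.024]
[1, -0.41, -3.36, 0.9, -0.095, 0.026, -0.023]
[1, -0.35, -3.43, 0.57, -0.095, 0.027, -0.024]
[1, -0.29, -3.48, 0.23, -0.094, 0.026, -0.023]
[1, -0.2, -3.49, -0.1, -0.095, 0.027, -0.024]
```

Call:
carry_out(commands=[[1,-0.3,-0.75,3.4,0.11,-0.024,-0.027],[1,-0.2,-0.4,3.5,0.11,-0.025,-0.028],[1,-0.1,0,3.5,0.11,-0.024,-0.027],[1,0,0.4,3.5,0.11,-0.024,-0.028],[1,0,0.75,3.4,0.11,-0.024,-0.027]])

```text
time: 0.6
eef_pos: [0.3325, 0.4549, 0.2201]
orientation: [-32.8, 79.6, -83.1]
contact_force: [-0.1, 1.0, -0.8]
width: 0.0941
```

Call:
carry_out(commands=[[1,0.1,1.15,3.3,0.11,-0.024,-0.027],[1,0.1,1.5,3.15,0.11,-0.025,-0.028],[1,0.15,1.85,3,0.11,-0.024,-0.027],[1,0.15,2.15,2.75,0.11,-0.024,-0.028],[1,0.15,2.45,2.5,0.11,-0.024,-0.027]])

```text
time: 1.1
eef_pos: [0.4824, 0.3659, 0.236]
orientation: [-16.7, 70.0, -99.0]
contact_force: [-0.2, -0.5, 0.3]
width: 0.0938
```

```bash
python3 - <<'E'
from h import *
from workcell import get_obs
o=get_obs();p0=o['eef_pos'];R0=Rof(o['orientation']);print(o['time'],p0,o['joints'].round(1))
q,Q=target(28,.166,1)
for r in rows(p0,R0,lin(p0,R0,q,Q,6),1): print(r)
E
```

```text
1.1 [0.48244538 0.36589981 0.23598477] [ 39.   27.4  67.1 -13.4 100.3  30.7]
[1, 0.14, 2.24, 1.81, 0.092, -0.02, -0.023]
[1, 0.12, 2.4, 1.6, 0.092, -0.021, -0.022]
[1, 0.09, 2.54, 1.36, 0.091, -0.02, -0.023]
[1, 0.07, 2.65, 1.13, 0.092, -0.02, -0.023]
[1, 0.01, 2.75, 0.88, 0.092, -0.021, -0.023]
[1, -0.02, 2.81, 0.62, 0.092, -0.02, -0.022]
```

Call:
carry_out(commands=[[1,0.15,2.25,1.8,0.092,-0.02,-0.023],[1,0.1,2.4,1.6,0.092,-0.021,-0.022],[1,0.1,2.55,1.35,0.091,-0.02,-0.023],[1,0.05,2.65,1.15,0.092,-0.02,-0.023],[1,0,2.75,0.9,0.092,-0.021,-0.023]])

```text
time: 1.6
eef_pos: [0.606, 0.2925, 0.2482]
orientation: [-2.9, 63.2, -112.7]
contact_force: [0.6, 0.4, -0.1]
width: 0.0942
```

Call:
carry_out(commands=[[1,0,2.8,0.6,0.092,-0.02,-0.022],[1,0,0,0,0,0,0]])

```text
time: 1.8
eef_pos: [0.6332, 0.2759, 0.2479]
orientation: [0.0, 62.0, -115.4]
contact_force: [-0.2, 0.2, -1.3]
width: 0.094
```

```bash
python3 - <<'E'
from h import *
from workcell import get_obs,camera
import cv2
for n in('wrist','top'):
    c=camera(n);cv2.imwrite(f"pics/{n}1.png",c["image"][:,:,::-1])
    if n=='wrist':
        C['wrist']=(c['fx'],c['cx'],c['cy'],c['k1'],c['R'],c['t'])
o=get_obs();p0=o['eef_pos'];R0=Rof(o['orientation']);print(o['time'],p0,o['joints'].round(1),o['contact_force'])
q,Q=target(28,.166,1);print(R0.T@(q-p0),Ro.from_matrix(R0.T@Q).as_rotvec())
k,_=target(28,.085);print('knob pred',proj('wrist',k),proj('wrist',world([0,-.068,.106],BOX)),proj('wrist',world([0,.068,.106],BOX)))
E
```

```text
1.9 [0.62994844 0.27818167 0.24933012] [ 27.3  40.4  44.4 -18.6 116.8  47.2] [-0.60947612 -1.12245842  0.69788513]
[-0.00069181  0.00068574  0.00134261] [ 0.00454059 -0.00027225  0.00044044]
knob pred [[275.40997377 218.06366079]] [[276.75159026 240.0497337 ]] [[275.86928496 150.49320474]]
```

View pics/wrist1.png

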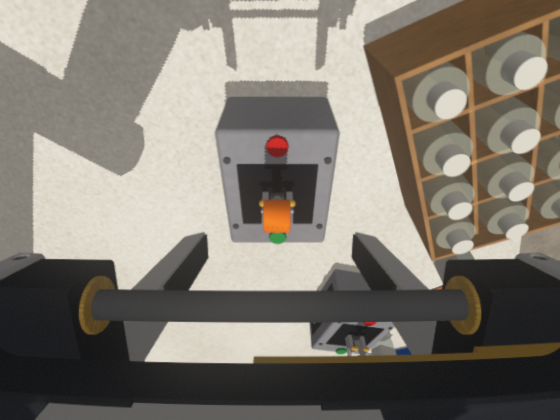

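View pics/top1.png

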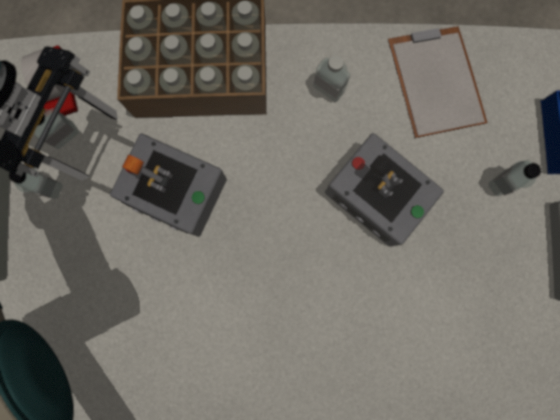

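Wrist view: the knob is at (277,216), the red disc at (277,146) and the green disc at (278,238). All three are within about 4 px of my model's prediction, and the fingers straddle the knob. Advancing.

Call:
carry_out(commands=[[1,2.5,0,0.05,0,0,0],[1,2.5,0.05,0.05,0,0,0],[1,2.5,0,0,0,0,0],[1,2,0,0,0,0,0],[1,0.45,0,0,0,0,0]])

```text
time: 2.4
eef_pos: [0.6072, 0.2352, 0.1622]
orientation: [-0.5, 61.9, -115.5]
contact_force: [-0.4, 0.1, 0.5]
width: 0.0935
```

Call:
carry_out(commands=[[1,0,0,0,0,0,0]])

```text
time: 2.5
eef_pos: [0.6089, 0.2359, 0.1637]
orientation: [-0.1, 62.1, -115.2]
contact_force: [-0.5, 0.6, -0.4]
width: 0.0942
```

```bash
python3 - <<'E'
from h import *
from workcell import get_obs,camera
import cv2
for n in('wrist','top','scene'):
    c=camera(n);cv2.imwrite(f"pics/{n}2.png",c["image"][:,:,::-1])
    if n=='wrist':
        C['wrist']=(c['fx'],c['cx'],c['cy'],c['k1'],c['R'],c['t'])
o=get_obs();p0=o['eef_pos'];R0=Rof(o['orientation']);print(o['time'],p0,o['joints'].round(1),o['contact_force'])
q,Q=target(28,.066,1);print(R0.T@(q-p0),Ro.from_matrix(R0.T@Q).as_rotvec())
k,_=target(28,.085);print('knob pred',proj('wrist',k))
E
```

```text
2.65 [0.61053249 0.23638546 0.16469611] [ 25.3  37.8  61.  -17.8 102.6  49.8] [ 0.33543155  0.57757286 -0.11510861]
[0.00294589 0.00030555 0.0003951 ] [ 0.00397935 -0.00371295 -0.00364634]
knob pred [[281.42679713 256.89889922]]
```

View pics/wrist2.png

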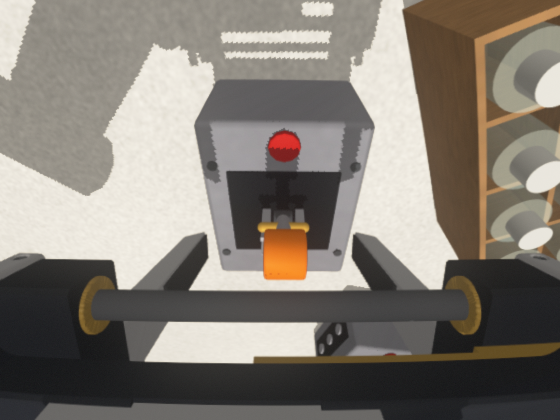

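View pics/scene2.png

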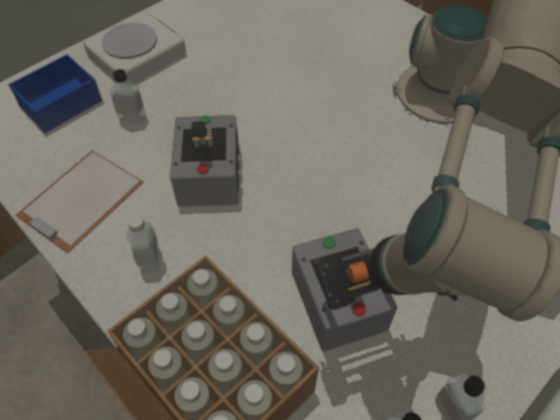

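```bash
python3 - <<'E'
from h import *
from workcell import get_obs,camera
import cv2
for i in range(3):
    c=camera('wrist')
    C['wrist']=(c['fx'],c['cx'],c['cy'],c['k1'],c['R'],c['t'])
    o=get_obs();p0=o['eef_pos'];R0=Rof(o['orientation'])
    q,Q=target(28,.066,1)
    k,_=target(28,.085)
    hsv=cv2.cvtColor(c['image'],cv2.COLOR_RGB2HSV);m=cv2.inRange(hsv,(5,150,80),(17,255,255));m=cv2.morphologyEx(m,cv2.MORPH_OPEN,np.ones((7,7)))
    ys,xs=np.nonzero(m)
    g=p0-R0[:,0]*.019
    print(o['time'],R0.T@(q-p0),proj('wrist',k),'knob',xs.min(),xs.max(),ys.min(),ys.max(),'grasp pt px',proj('wrist',g),proj('wrist',g+.012*R0[:,1]),proj('wrist',g+.01*R0[:,2]),c['cx'])
E
```

```text
2.7 [0.00280577 0.00018572 0.00043387] [[279.36331379 256.74843012]] knob 261 304 229 278 grasp pt px [[278.93140695 257.99639213]] [[299.35506731 257.99057115]] [[278.93265063 273.65607806]] 279.53748097136986
2.75 [0.00258781 0.00012702 0.00037518] [[279.14075062 256.85360385]] knob 261 303 229 278 grasp pt px [[278.81325993 258.04406781]] [[299.22288695 258.03524546]] [[278.8178843  273.69429558]] 279.53748097136986
2.8 [0.00231488 0.00013492 0.00033611] [[279.03840603 256.968961  ]] knob 261 303 229 278 grasp pt px [[278.70698208 258.03524445]] [[299.11074325 258.02467049]] [[278.71416736 273.68174706]] 279.53748097136986
```

Call:
carry_out(commands=[[1,0.2,0.2,0,0,0,0],[-1,0,0,0,0,0,0],[-1,0,0,0,0,0,0],[-1,0,0,0,0,0,0],[-1,0,0,0,0,0,0]], grip_force=40)

```text
time: 3.3
eef_pos: [0.6115, 0.2336, 0.1616]
orientation: [-0.0, 62.1, -115.2]
contact_force: [0.0, -0.8, -0.3]
width: 0.0652
```

Call:
carry_out(commands=[[-1,0,0,0,0,0,0],[-1,0,0,0,0,0,0]])

```text
time: 3.5
eef_pos: [0.6115, 0.2337, 0.1616]
orientation: [-0.0, 62.1, -115.2]
contact_force: [0.1, 0.1, 0.1]
width: 0.0494
```

```bash
python3 - <<'E'
from h import *
from workcell import get_obs,camera
import cv2
c=camera('wrist');cv2.imwrite("pics/w3.png",c["image"][:,:,::-1])
o=get_obs();p0=o['eef_pos'];R0=Rof(o['orientation'])
q,Q=target(28,.066,1);print(o['time'],p0,o['width'],R0.T@(q-p0),Ro.from_matrix(R0.T@Q).as_rotvec(),o['contact_force'],o['ft_torque'])
E
```

```text
3.55 [0.61147019 0.23365828 0.16161653] 0.04543804317757054 [-7.43965670e-04 -1.69705840e-03  4.02539622e-07] [ 0.00382834 -0.00157319 -0.0017692 ] [-0.31673419 -0.13423582 -0.26601501] [ 0.11682268 -0.03696557  0.00240868]
```

View pics/w3.png

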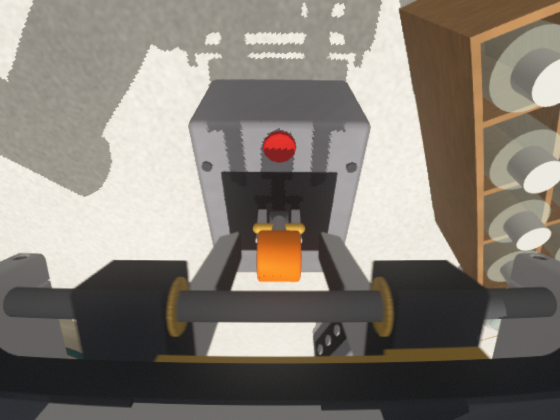

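The knob now sits at x=279, centred between the fingers (gap midpoint about 280). I'll keep closing.

Call:
carry_out(commands=[[-1,0,0,0,0,0,0],[-1,0,0,0,0,0,0],[-1,0,0,0,0,0,0],[-1,0,0,0,0,0,0]])

```text
time: 3.95
eef_pos: [0.6111, 0.2339, 0.1616]
orientation: [-0.1, 62.1, -115.3]
contact_force: [-1.5, 1.3, 0.5]
width: 0.0237
```

```bash
python3 - <<'E'
from h import *
from workcell import get_obs
o=get_obs();p0=o['eef_pos'];R0=Rof(o['orientation'])
q,Q=target(28,.066,1);print(o['time'],p0,o['width'],R0.T@(q-p0),Ro.from_matrix(R0.T@Q).as_rotvec(),o['contact_force'],o['ft_torque'])
E
```

```text
3.95 [0.61110407 0.23389292 0.16163754] 0.02370211378475402 [-6.97918731e-04 -1.26645978e-03  4.07204906e-05] [ 0.0039519  -0.00156448 -0.00102011] [-1.49912032  1.28354269  0.51814222] [ 0.17162408  0.22035057 -0.21916251]
```

Call:
carry_out(commands=[[-1,-0.5,0,0,0,0,0],[-1,-0.5,0,0,0,0,0],[-1,-0.55,0,0,0,0,0],[-1,0,0,0,0,0,0]], grip_force=45)

```text
time: 4.35
eef_pos: [0.6143, 0.2403, 0.1752]
orientation: [-0.2, 62.0, -115.3]
contact_force: [-2.6, -2.9, -6.2]
width: 0.0233
```

```bash
python3 - <<'E'
from h import *
from workcell import get_obs,camera
import cv2
c=camera('wrist');cv2.imwrite("pics/w4.png",c["image"][:,:,::-1])
o=get_obs();p0=o['eef_pos'];R0=Rof(o['orientation'])
q,Q=target(28,.066,1);print(o['time'],p0,o['width'],R0.T@(q-p0),Ro.from_matrix(R0.T@Q).as_rotvec(),R0.T@o['contact_force'],R0.T@o['ft_torque'])
E
```

```text
4.4 [0.61416931 0.24021224 0.17482781] 0.023659999804910556 [ 1.42461602e-02 -1.33609571e-03  5.72592319e-05] [ 0.00420223 -0.00051582 -0.00058244] [ 7.67983174 -1.27830714 -0.82700817] [ 0.0927124   0.24234478 -0.31132646]
```

View pics/w4.png

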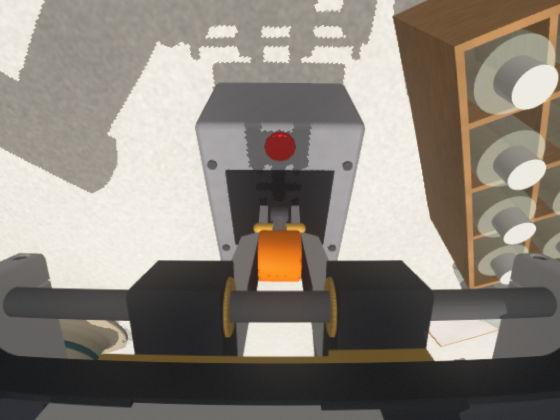

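Call:
carry_out(commands=[[-1,0.04,0,0.81,0,0.1,0],[-1,0.04,0,0.81,0,0.1,0],[-1,0.04,0,0.81,0,0.1,0],[-1,0,0,0,0,0,0]])

```text
time: 4.8
eef_pos: [0.6036, 0.2184, 0.185]
orientation: [-0.1, 79.5, -115.4]
contact_force: [-2.5, 0.6, -7.9]
width: 0.0237
```

```bash
cat >> h.py <<'E'
def stat(o):
    p0=o['eef_pos'];R0=Rof(o['orientation'])
    B=Ro.from_euler('z',BOX[2]).as_matrix();l=B.T@(p0-[BOX[0],BOX[1],.104]);w=-B.T@R0[:,0]
    print(o['time'],'x',l[0],'r',np.hypot(l[1],l[2]),'ang',np.degrees(np.arctan2(l[1],l[2])),'tool ang',np.degrees(np.arctan2(w[1],w[2])),'w',o['width'],'F tool',(R0.T@o['contact_force']).round(2),'T',(R0.T@o['ft_torque']).round(2),'j',o['joints'].round(0))
E
python3 -c "
from h import *
from workcell import get_obs
stat(get_obs())"
```

```text
4.8 x 0.0011463932814760741 r 0.0821163011842468 ang 9.42061202343313 tool ang 10.50973010373721 w 0.023740341416541473 F tool [ 7.9  -2.56 -0.93] T [ 0.04  0.4  -0.55] j [18. 27. 73. -8. 88. 44.]
```

Call:
carry_out(commands=[[-1,0.06,0,0.82,0,0.1,0],[-1,0.05,0,0.82,0,0.1,0],[-1,0.04,0,0.81,0,0.1,0],[-1,0,0,0,0,0,0]])

```text
time: 5.2
eef_pos: [0.5929, 0.1959, 0.1836]
orientation: [-178.7, 83.6, 66.0]
contact_force: [-0.3, 2.2, -7.3]
width: 0.0239
```

```bash
python3 -c "
from h import *
from workcell import get_obs
stat(get_obs())"
```

```text
5.2 x 0.001128932846372733 r 0.0804115479408991 ang -8.203046835665662 tool ang -6.3700868724297415 w 0.023919337969788967 F tool [ 7.44 -1.21 -0.99] T [ 0.04 -0.17 -0.5 ] j [ 9. 18. 86.  6. 72. 32.]
```

Call:
carry_out(commands=[[-1,0.03,0,0.81,0,0.1,0],[-1,0.03,0,0.81,0,0.1,0],[-1,0.03,0,0.81,0,0.1,0],[-1,0,0,0,0,0,0]])

```text
time: 5.6
eef_pos: [0.5832, 0.1751, 0.1762]
orientation: [-179.2, 66.5, 65.5]
contact_force: [-1.7, 3.8, -7.0]
width: 0.0237
```

```bash
python3 -c "
from h import *
from workcell import get_obs
stat(get_obs())"
```

```text
5.6 x 0.0012042196187994735 r 0.07995853270649314 ang -25.457209991236688 tool ang -23.47447299123012 w 0.02369417121525723 F tool [ 7.48 -3.14  0.3 ] T [ 0.03 -0.56 -0.42] j [-4. 14. 99. 25. 62. 10.]
```

Call:
carry_out(commands=[[-1,0.02,0,0.4,0,0.06,0],[-1,0,0,0,0,0,0]])

```text
time: 5.8
eef_pos: [0.5823, 0.173, 0.1749]
orientation: [-179.5, 63.2, 65.4]
contact_force: [-1.6, 1.1, -8.0]
width: 0.0236
```

```bash
python3 -c "
from h import *
from workcell import get_obs
stat(get_obs())"
```

```text
5.8 x 0.0013746336036430144 r 0.07980353814435572 ang -27.36333612600196 tool ang -26.83036009754286 w 0.02355929184495368 F tool [ 7.26 -1.94  3.31] T [ 0.11 -1.05 -0.31] j [ -6.  13. 101.  30.  61.   5.]
```

Call:
carry_out(commands=[[-1,0.5,0,0,0,0,0],[-1,0.5,0,0,0,0,0],[-1,0.4,0,0,0,0,0],[-1,0,0,0,0,0,0]])

```text
time: 6.2
eef_pos: [0.585, 0.179, 0.1627]
orientation: [-179.8, 63.1, 65.1]
contact_force: [-4.0, -1.4, -6.7]
width: 0.0236
```

```bash
python3 -c "
from h import *
from workcell import get_obs,camera
import cv2
c=camera('wrist');cv2.imwrite('pics/w5.png',c['image'][:,:,::-1])
stat(get_obs())"
```

```text
6.25 x 0.0012006458268427216 r 0.06633776612635253 ang -27.14086933174485 tool ang -26.969963439044097 w 0.02351114135233674 F tool [ 4.2  -2.74  6.15] T [ 0.15 -1.94 -0.66] j [ -6.  14. 102.  30.  59.   5.]
```

View pics/w5.png

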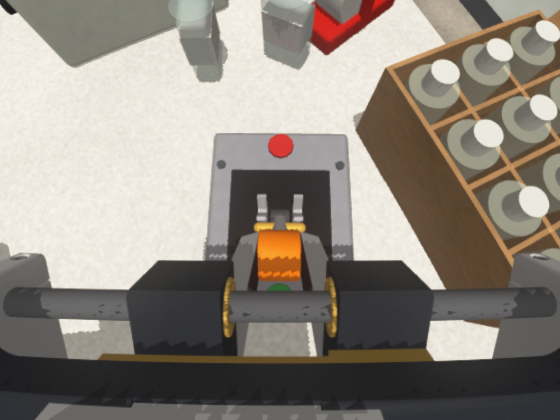

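The view shows the lever over the green disc (280,290). The axial force is down to 4.2 N, so it is almost seated. Releasing.

Call:
carry_out(commands=[[-0.2,0,0,0,0,0,0],[0.2,0,0,0,0,0,0],[0.2,0,0,0,0,0,0],[0.2,0,0,0,0,0,0],[0.2,0,0,0,0,0,0]])

```text
time: 6.75
eef_pos: [0.5866, 0.1786, 0.1647]
orientation: [179.8, 62.8, 64.6]
contact_force: [0.1, 0.3, 0.9]
width: 0.0558
```

Call:
carry_out(commands=[[0.2,-1,0,0,0,0,0],[0.2,-2.5,0,0,0,0,0],[0.2,-3,0,0,0,0,0],[0.2,-3,0,0,0,0,0],[0.2,0,0,0,0,0,0]])

```text
time: 7.25
eef_pos: [0.5696, 0.138, 0.253]
orientation: [179.0, 62.7, 63.8]
contact_force: [0.7, -0.4, -0.6]
width: 0.0563
```

```bash
python3 - <<'E'
from h import *
from workcell import get_obs,camera
import cv2
ims={n:camera(n) for n in('wrist','top','scene')}
for n in ims: cv2.imwrite(f'pics/{n}6.png',ims[n]['image'][:,:,::-1])
c=ims['wrist'];C['wrist']=(c['fx'],c['cx'],c['cy'],c['k1'],c['R'],c['t'])
stat(get_obs())
for pull in(0,.01):
  k,_=target(-28,.085+pull)
  for n in ims:print(pull,n,proj(n,k))
E
```

```text
7.4 x 0.0018390602148907133 r 0.16154596153362336 ang -27.092226055495537 tool ang -27.080934009809706 w 0.05627048100402739 F tool [-0.47  0.01  0.67] T [ 0.03 -0.28 -0.11] j [-11.   9.  96.  28.  71.   6.]
0 wrist [[273.25705526 219.77202695]]
0 top [[175.93898978 183.96077202]]
0 scene [[338.56220047 230.58063343]]
0.01 wrist [[273.09090778 222.84108072]]
0.01 top [[177.42786655 184.25644739]]
0.01 scene [[337.96301519 225.31634496]]
```

View pics/wrist6.png

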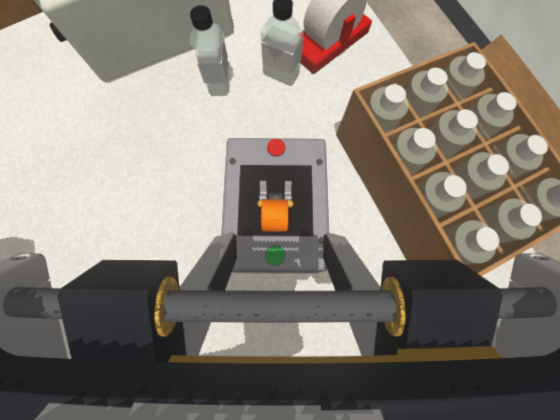

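View pics/scene6.png

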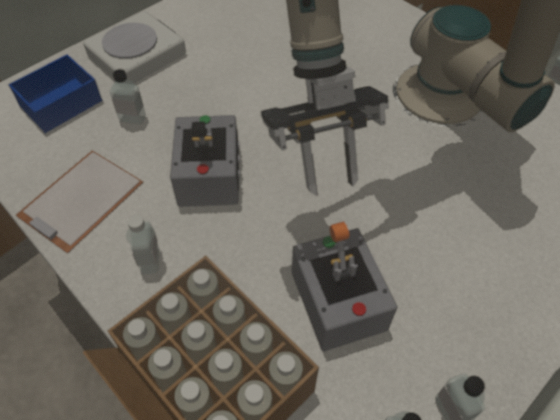

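View pics/top6.png

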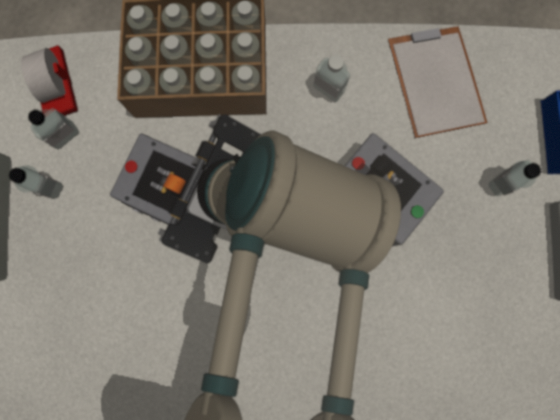

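```bash
python3 - <<'E'
from h import *
from workcell import get_obs
import cv2
for i in(0,6):
    im=cv2.imread(f'pics/scene{i}.png');hsv=cv2.cvtColor(im,cv2.COLOR_BGR2HSV)
    m=cv2.inRange(hsv,(5,130,70),(17,255,255))[220:300,320:380];x,y,w,h=cv2.boundingRect(cv2.morphologyEx(m,cv2.MORPH_OPEN,np.ones((3,3))));print(i,x+320+w/2,y+220+h/2,w,h)
    cv2.imwrite(f'pics/c{i}.png',cv2.resize(im[100:290,160:390],None,fx=3,fy=3))
a,b=cv2.imread('pics/scene0.png'),cv2.imread('pics/scene6.png')
print('black box diff',cv2.absdiff(a,b)[110:180,170:240].max())
for t,r in((28,.085),(-28,.085),(-28,.09),(-22,.085)):print(t,r,proj('scene',target(t,r)[0]))
E
```

```text
0 358.5 271.5 21 21
6 340.0 232.0 18 18
black box diff 17
28 0.085 [[357.80269285 271.39805055]]
-28 0.085 [[338.56220047 230.58063343]]
-28 0.09 [[338.26342166 227.95519986]]
-22 0.085 [[340.63279305 233.26388185]]
```

View pics/c6.png

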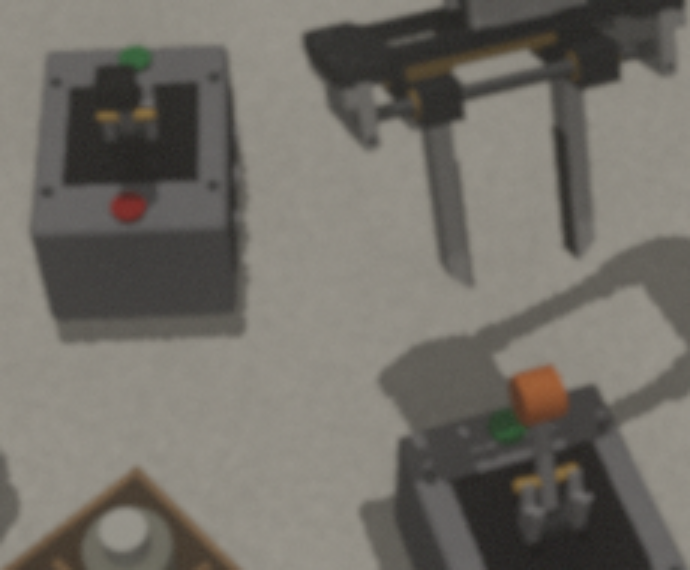

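Call:
carry_out(commands=[[0.2,-2,0,0,0,0,0],[0.2,0,0,0,0,0,0],[0.2,0,0,0,0,0,0]])

```text
time: 7.7
eef_pos: [0.5632, 0.1316, 0.265]
orientation: [-179.8, 62.9, 65.1]
contact_force: [-0.0, 1.3, 0.1]
width: 0.0565
```

```bash
python3 -c "
from workcell import *
o=get_obs();print(o['time'],o['contact_force'],o['dq'].round(2));print(job_done())"
```

```text
7.7 [-0.01180631  1.28822081  0.05138107] [ 0.15  0.23  0.57 -0.19  0.21  0.02]
the job is handed in; nothing more can be done
None
```

The extractor is switched on, as far as I could check. I gripped the orange knob on its flat faces and pulled it out about 15 mm while it was still on the red side. I then swung it round its hinge to the green end, lowered it into the lock, let go and backed off. The job was handed in at 7.7 s, and no verdict is reported.

**Orange lever:** in the last scene picture the knob is at (340, 232). My model puts a fully seated lever at the green end stop at (338.6, 230.6). The small difference points to a lean of about 25° rather than 28°, which is still above the 0.8 rad limit, and to no leftover pull-out. I read the pull and flip from pictures, tool position and wrist force, because the joint values themselves were not available.

**Black lever:** it looked unchanged between the first and last pictures, with differences only at noise level.

**Robot:** it was clear of everything, with about 1 N of residual force at the wrist, which is sensor noise.

**Disagreement found:** the wrist picture showed the knob about 2 mm to the side of my first estimate, so I corrected for that before closing the gripper.

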